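Fetch the slip case from behind the card boxes on the barred record rack

ROBOT

A 6-joint arm with a two-finger parallel gripper is mounted at the origin on the work surface. World frame = base frame: x ahead of the robot, y to its left, z up, the work surface at z = 0. Lengths are in m, angles in rad, forces in N, time in s.
With the tool pointing down it reaches from about 0.25 to 0.85 m from the base axis. Payload 12.5 kg.
Tool frame: the origin (TCP) lies at the very end of the fingers, on their centre line; the grasp point (between the pads) lies 19 mm behind it; z points along the fingers, y is the line along which they close (so a half turn about z gives the same grasp; the last joint's range is limited). The gripper opens to 93 mm and grips with 3 to 60 N. Pads are 15 mm wide; open, the fingers measure 128 mm over their backs; the gripper's body (75 mm by 188 mm) begins 65 mm behind the grasp point.
Start: joints at [1.257, 0.351, 1.652, -0, 1.139, -0.085], TCP at [0.125, 0.536, 0.195] pointing down, gripper open.
Joint ranges: [-2.75, 2.75], [-0.79, 2.1], [0.01, 2.65], [-1.57, 4.71], [0.07, 3.14], [-2.87, 2.87]. Speed limits (rad/s): [2.22, 2.22, 2.79, 3.14, 3.14, 3.14].

INTERFACE

Orientations are given as a rotation vector (axis times angle).
In Python, from plant import sense, grab_frame, r gives the robot as it stands. The module is installed in compiled form; this text tells all that it offers.
- The arm moves only by the tool send_rows, never from a script. Its argument "commands" is one flat list of numbers, 6 for each row, row after row: the shift along the world's x, y, z in m, then the turn, a rotation vector about the world's x, y, z in rad. A call has 1 to 12 rows; each row shifts and turns the commanded pose from where the row before left it; what a row does not reach is not made up. A row lasts 1/8 s, in which the tool goes at most 62.5 mm and 10.7 degrees, less where a joint would pass 70% of its speed; a pose out of reach is approached as far as the arm can. A call is refused whole if a number of a shift passes 0.0625 or a number of a turn 0.188, either way. A call with a gripper value outside its range is refused whole. "gripper" is the finger opening in m, from 0 to 0.093, set as the call begins (left out, the last holds). The fingers move at their own pace and stop on an object; "force" is the grip in N (left out, the last holds). Time passes only in rows, so rows that do not move let the fingers close. It gives the time, the measured TCP pose, the force, the opening and the grip force at its end, in the units of the state.
- sense(): the state, without advancing time (a new reading comes with each control period).
- grab_frame(name): name is "side" or "top"; returns a dict with "image" (400x640x3 uint8, red, green, blue), "intrinsics" (3x3 intrinsics, pixels), "R" (3x3) and "t" (3): a world point X has camera coordinates R X + t. Camera axes: x right, y down, z forward; pixel columns grow to the right and rows downward; lengths in m; the calibration is good to about 2 mm. A picture is of the moment at which its call begins. There is no depth.
- r.job_done(): hands the job in; it is judged then, once.
The state is a dict: "time_s": time; "q": joint angles; "dq": joint speeds; "joint_efforts": joint torques, N m; "tool_pos": TCP position; "orientation": TCP orientation; "ft_force": force on the tool from outside, world axes, zero at the start; "wrist_torque": the same for the moment, N m; "width": finger opening in m; "gripper_force": force on a finger pad.
Only numpy, scipy, OpenCV 4.12 (cv2) and the standard library are available. Lean on these libraries where they do the work, as an engineer would, in place of code of your own. Each camera call takes 0.05 s, during which the arm holds its last target. There are 200 camera calls.

TASK

Fetch the yellow slip case from behind the two card boxes on the record rack: first lift the fall bar out of its two open brackets and lay it on the lid panel of the folded blue crate, stand both card boxes on that panel too, then lay the case flat in the black tray. After that put each card box back upright on the rack exactly where it stood, red and green on their own sides, and lower the bar back down into both brackets. Keep the boxes and the case level all the while and leave the tape roll and the stapler where they are.

Things in the scene. Friction and masses are not known exactly. Their poses are not given: they have to be found in the camera images.
- rack: Fixed white open rack; origin on the table under it, x to its rear (away from robot), y left. Deck top at 30 mm, clear y -104..104 between side panels 75 mm high. Front row: two bays, a card box each at about x -30, y +-52, parted by a thin upright (x -51, y 0, top at 75). Case behind at x 32. Rear rail x 106, top at 66. Dark open brackets at x -95, y +-114, top at 120; posts by them to 128
- bar_mid (a point): Centre of the loose aluminium fall bar, 14 (x) x 276 (y) x 22 mm high, black end caps 22 x 8 x 26. Its ends lie in the rack's two brackets (slot 18 mm wide, flared to 42 at the top, floor 84 mm over the table); seated, its centre is at rack x -95, y 0, 95 mm over the table, with 10 mm endways play. On a flat surface the centre is 13 mm up. 0.2 kg
- redbox_mid (a point): Centre of the white card box with red lid: closed, 52 (x) x 86 (y) x 90 mm high, lid flush; the point is 45 mm above its underside, z up. About 0.3 kg. It stands in one of the rack's two front bays, left or right
- greenbox_mid (a point): Centre of the white card box with green lid, otherwise like the red one: 52 x 86 x 90 mm, the point 45 mm above its underside. It stands in the other front bay
- case_mid (a point): Centre of the yellow slip case, flat and closed, 55 (x) x 180 (y) x 36 mm high, lying on the rack's deck behind the two card boxes, about 9 mm from them; the point is 18 mm above its underside, z up. About 0.25 kg. (A grey one on the table is not wanted.)
- crate_top (a point): Middle of the flat lid panel of the fixed, folded-flat blue crate, on its surface 56 mm above the table; x along the crate, z up. Panel: x -150..150, y -98..98 mm from here, inside a rim 8 mm high; beyond x 155 are sunken pockets with keys. The crate is left or right of the rack
- tray: Black out-tray, fixed, on the other side of the rack from the crate; origin on the table under its middle. Outside 250 (x) x 180 (y) x 36 mm high, walls and floor 4 mm thick
- tape_mid (a point): Centre of a loose brown roll of packing tape lying flat, 96 mm across, 48 mm high, in front of the rack; leave alone
- stapler_mid (a point): Middle of a loose grey and black stapler, 36 x 130 mm, 44 mm high, the point 22 mm above the table, in front of the rack; leave alone

How it is judged:
By the outcome, as a careful person would: the job done as asked, in the order asked, and still so for the second after the job is handed in, with the robot touching nothing.
It also fails if it takes over 147 s, if anything falls off the work surface, if the arm or the gripper's body presses on something with over 40 N, if the wrist force passes 120 N, or if a joint passes its speed limit or range.

## Working session

There is one attempt and no reset: what is moved stays moved. The work goes in short steps, Python scripts to look and compute and a tool call to move; the robot and the scene stay as the last step left them, time stands still between calls to the robot, and variables do not carry over. Pictures are saved under pics/ and viewed, at most 14 in all, crops included, and the job is handed in when it is done.

Besides the shell and the picture viewer there is one more tool, called after ">>>" as name(argument=value, ...) on one line, values as JSON. send_rows: Moves the arm, as the interface text tells. Its arguments: {"type":"object","properties":{"commands":{"type":"array"},"gripper":{"type":"number"},"force":{"type":"number"}},"required":["commands"]}

```bash
mkdir -p pics; cat > h.py <<'E'
import numpy as np, cv2
from plant import sense, grab_frame, r
def snap(n,f):
    d=grab_frame(n); np.savez(f'pics/{f}.npz',**d); cv2.imwrite(f'pics/{f}.png',d['image'][:,:,::-1]); return d
def load(f): return dict(np.load(f'pics/{f}.npz'))
def proj(d,X):
    c=(d['R']@np.atleast_2d(X).T).T+d['t']; p=(d['intrinsics']@c.T).T; return p[:,:2]/p[:,2:]
def at_z(d,uv,z):
    uv=np.atleast_2d(uv); ray=np.linalg.solve(d['intrinsics'],np.c_[uv,np.ones(len(uv))].T); ray=d['R'].T@ray
    C=-d['R'].T@d['t']; s=(z-C[2])/ray[2]; return (C[:,None]+ray*s).T
def crop(f,x0,y0,x1,y1,k,o):
    im=cv2.imread(f'pics/{f}.png')[y0:y1,x0:x1]; cv2.imwrite(f'pics/{o}.png',cv2.resize(im,None,fx=k,fy=k,interpolation=cv2.INTER_CUBIC))
E
python3 - <<'E'
from h import *
for n in('top','side'):
    d=snap(n,n+'0'); print(n,-d['R'].T@d['t'],d['intrinsics'][0])
s=sense();print(s['tool_pos'],s['orientation'],s['width'],s['time_s'])
E
```

```text
top [ 0.46343406 -0.01678152  1.30415198] [466.36566719   0.         314.77783955]
side [ 0.16225554 -0.61002466  0.94744103] [408.8166052    0.         313.14897139]
[0.12462086 0.53535321 0.19424908] [-3.58619501e-01 -3.12085426e+00  1.60526788e-03] 0.09274197598914047 0.1
```

View pics/top0.png

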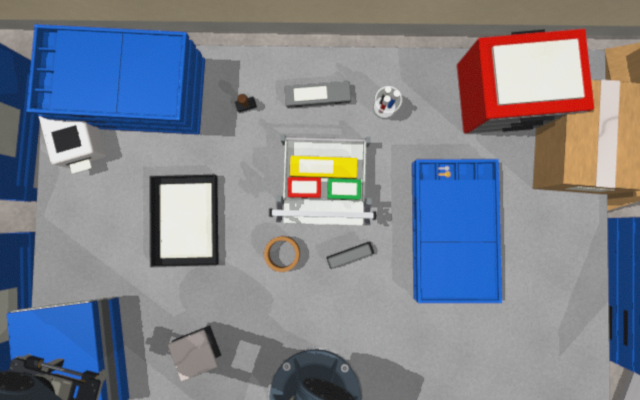

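View pics/side0.png

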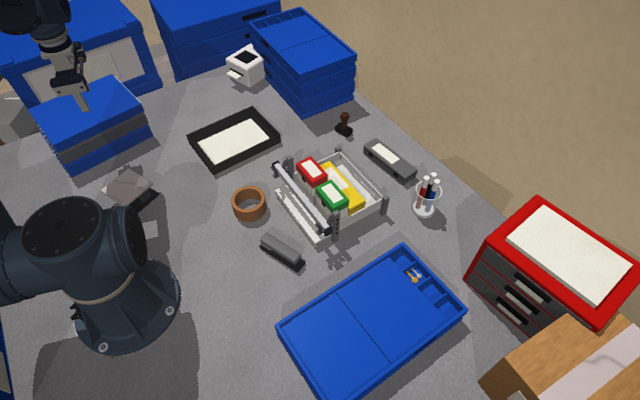

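The rack is centred near (325,180) with red on the left and green on the right. The crate is on the right (457,230) and the tray on the left (185,220). Next I'll enlarge the rack.

```bash
python3 - <<'E'
from h import *
crop('top0',260,130,390,230,6,'c1')
crop('top0',400,150,515,310,3.6,'c2')
crop('side0',230,130,400,260,4.6,'c3')
E
```

```text
(no output)
```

View pics/c1.png

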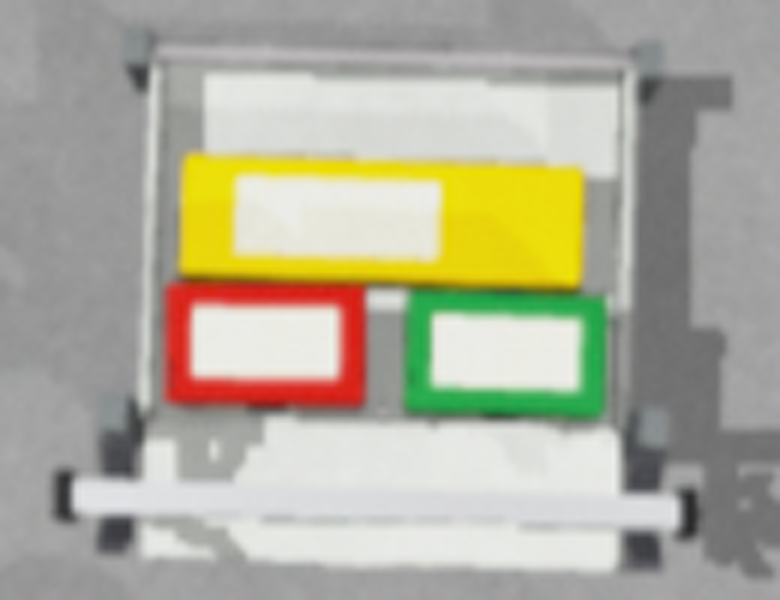

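View pics/c2.png

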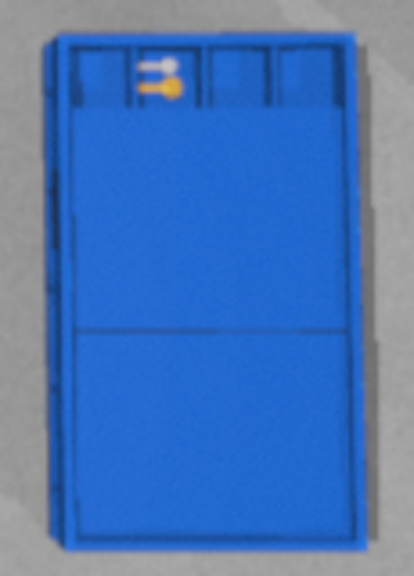

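View pics/c3.png

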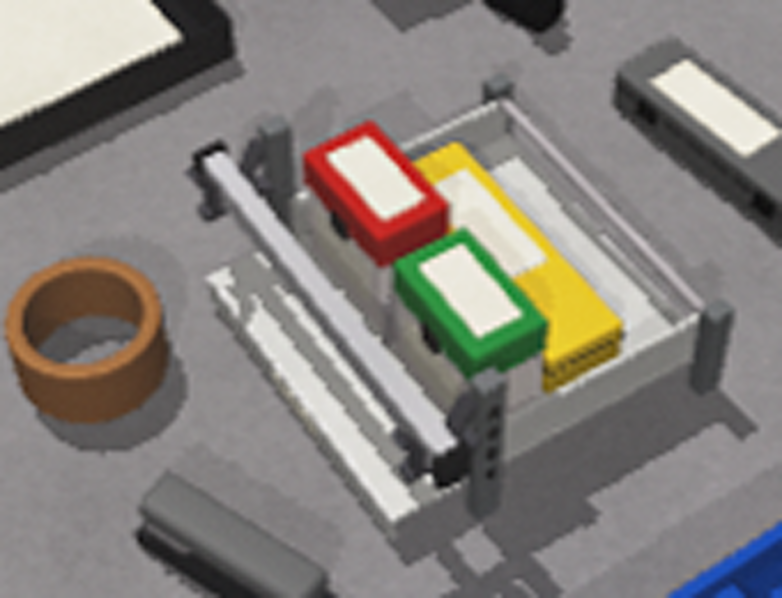

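In the enlarged views, the red lid spans (168..365, 285..404) in c1, the green lid (408..605, 294..413), the case top (181..583, 154..288), and the bar runs from (56,495) to (695,513). Next I'll fit poses from both views.

```bash
cat > fit.py <<'E'
from h import *
from scipy.optimize import least_squares
T,S=load('top0'),load('side0')
c1=lambda p:(np.array(p,float)+.5)/6-.5+[260,130]
c2=lambda p:(np.array(p,float)+.5)/3.6-.5+[400,150]
c3=lambda p:(np.array(p,float)+.5)/4.6-.5+[230,130]
def fit(name,hx,hy,z,top,side):
    # corner order FL,FR,RR,RL
    C=np.array([[-hx,hy],[-hx,-hy],[hx,-hy],[hx,hy]])
    def pts(p):
        c,s=np.cos(p[2]),np.sin(p[2]); return np.c_[C@np.array([[c,s],[-s,c]])+p[:2],np.full(4,z)]
    def res(p,wt=1,ws=1):
        X=pts(p); e=[]
        for d,o,w in((T,top,wt),(S,side,ws)):
            if w: e+=[w*(proj(d,X[[i]])[0]-q) for i,q in o.items()]
        return np.concatenate(e)
    for wt,ws in((1,1),(1,0),(0,1)):
        o=(top if wt else {})|(side if ws else {})
        if len(o)<2: continue
        s=least_squares(res,[.5,0,0],args=(wt,ws)); print(name,wt,ws,s.x[:2].round(4),'yaw',np.degrees(s.x[2]).round(2),'rms px',np.sqrt(np.mean(s.fun**2)).round(2))
if __name__=='__main__':
    D=lambda f,l:{i:f(p) for i,p in enumerate(l) if p}
    fit('red',.026,.043,.12,D(c1,[(168,402),(363,404),(365,287),(168,285)]),D(c3,[(305,158),(381,240),(447,202),(372,122)]))
    fit('green',.026,.043,.12,D(c1,[(405,411),(603,414),(606,297),(411,292)]),D(c3,[(395,263),(476,354),(547,322),(463,230)]))
    fit('case',.0275,.09,.066,D(c1,[(180,276),(582,288),(583,168),(183,154)]),D(c3,[None,(547,368),(622,330),(458,143)]))
    fit('bar',.007,.130,.106,D(c1,[(75,514),(677,528),(677,493),(75,477)]),{})
    fit('tray',.125,.09,.036,D(np.array,[(151,266),(218,265),(217,176),(150,176)]),{})
    fit('panel',.15,.098,.056,D(c2,[(74,538),(352,538),(344,107),(68,107)]),{})
    print('bar caps',at_z(T,c1([(56,495),(695,513)]),.106).round(4))
    print('rail ends',at_z(T,c1([(155,50),(632,62)]),.066).round(4),'panel fronts z75',at_z(T,c1([(146,410),(620,425)]),.075).round(4))
E
python3 fit.py
```

```text
red 1 1 [0.5602 0.0349] yaw 0.8 rms px 0.67
red 1 0 [0.56   0.0346] yaw 0.49 rms px 0.49
red 0 1 [0.5606 0.0355] yaw 1.25 rms px 0.79
green 1 1 [ 0.558  -0.0668] yaw -0.45 rms px 0.77
green 1 0 [ 0.5579 -0.0674] yaw -0.45 rms px 0.48
green 0 1 [ 0.5583 -0.0659] yaw -0.44 rms px 0.94
case 1 1 [ 0.6193 -0.0137] yaw -1.23 rms px 0.41
case 1 0 [ 0.6201 -0.0135] yaw -0.82 rms px 0.28
case 0 1 [ 0.6179 -0.0144] yaw -1.61 rms px 0.14
bar 1 1 [ 0.4939 -0.0131] yaw -0.35 rms px 0.37
bar 1 0 [ 0.4939 -0.0131] yaw -0.35 rms px 0.37
tray 1 1 [0.4692 0.3641] yaw 2.22 rms px 0.99
tray 1 0 [0.4692 0.3641] yaw 2.22 rms px 0.99
panel 1 1 [ 0.4342 -0.3741] yaw 1.15 rms px 2.45
panel 1 0 [ 0.4342 -0.3741] yaw 1.15 rms px 2.45
bar caps [[ 0.4947  0.124   0.106 ]
 [ 0.4921 -0.1497  0.106 ]]
rail ends [[ 0.6954  0.0892  0.066 ]
 [ 0.6933 -0.1236  0.066 ]] panel fronts z75 [[ 0.5337  0.0888  0.075 ]
 [ 0.5309 -0.1198  0.075 ]]
```

>>> send_rows(commands=[0.0308,-0.0457,0,0,0,-0.1127,0.0308,-0.0457,0,0,0,-0.1127,0.0308,-0.0457,0,0,0,-0.1127,0.0308,-0.0457,0,0,0,-0.1127,0.0308,-0.0457,0,0,0,-0.1127,0.0308,-0.0457,0,0,0,-0.1127,0.0308,-0.0457,0,0,0,-0.1127,0.0308,-0.0457,0,0,0,-0.1127,0.0308,-0.0457,0,0,0,-0.1127,0.0308,-0.0457,0,0,0,-0.1127,0.0308,-0.0457,0,0,0,-0.1127,0.0308,-0.0457,0,0,0,-0.1127], gripper=0.034, force=25)

```text
time_s: 1.6
tool_pos: [0.495, -0.0145, 0.1946]
orientation: [-2.237, -2.205, 0.0]
ft_force: [0.4, 1.2, -0.8]
width: 0.034
gripper_force: 0.0
```

>>> send_rows(commands=[-0.001,0.0,0,0,0,0.004,0,0,-0.03,0,0,0,0,0,-0.03,0,0,0,0,0,-0.02,0,0,0,0,0,0,0,0,0,0,0,0,0,0,0])

```text
time_s: 2.35
tool_pos: [0.4935, -0.0124, 0.1155]
orientation: [2.227, 2.215, 0.001]
ft_force: [-0.4, 0.3, 0.2]
width: 0.0342
gripper_force: 0.0
```

```bash
python3 - <<'E'
from h import *
s=sense();print(s['tool_pos'],s['orientation'],s['q'],s['ft_force'])
snap('side','s1'); crop('s1',230,90,400,260,3.5,'c4')
E
```

```text
[ 0.49351392 -0.01239037  0.11551163] [2.22727926e+00 2.21478614e+00 7.86261257e-04] [-1.19459430e-01  3.53638956e-01  1.87187742e+00  5.31679397e-05
  9.15322140e-01 -1.13866922e-01] [-0.40793518  0.29939435  0.2167327 ]
```

View pics/c4.png

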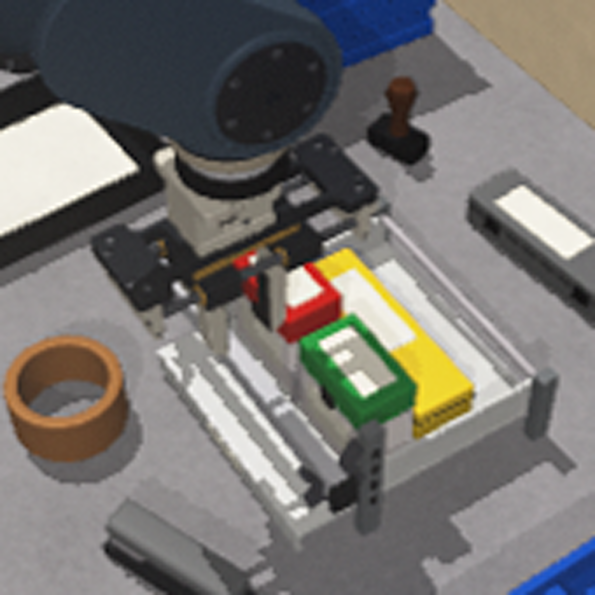

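The fingers straddle the bar at about (250,340). I'll go down and grip.

>>> send_rows(commands=[0,0,-0.015,0,0,0,0,0,-0.0145,0,0,0,0,0,0,0,0,0])

```text
time_s: 2.78
tool_pos: [0.4924, -0.0127, 0.0838]
orientation: [-2.227, -2.213, 0.003]
ft_force: [0.4, 1.1, 0.4]
width: 0.0342
gripper_force: 0.0
```

>>> send_rows(commands=[0,0,0,0,0,0,0,0,0,0,0,0,0,0,0,0,0,0,0,0,0,0,0,0,0,0,0,0,0,0], gripper=0.005, force=35)

```text
time_s: 3.4
tool_pos: [0.4934, -0.0127, 0.0853]
orientation: [2.228, 2.214, 0.0]
ft_force: [0.1, -0.6, 0.3]
width: 0.0052
gripper_force: 0.0
```

The fingers closed to 5 mm with no force, so they didn't catch the bar. I'll look.

```bash
python3 - <<'E'
from h import *
snap('side','s2'); crop('s2',240,110,360,240,4.6,'c5'); snap('top','t2')
s=sense();print(s['width'],s['gripper_force'],s['tool_pos'])
d=load('s2')
print(proj(d,[s['tool_pos'],[.494,.124,.106],[.492,-.15,.106],[.4935,-.013,.106]]))
E
```

```text
0.005161465095035679 0.0 [ 0.49334404 -0.01276651  0.08527905]
[[300.2880817  198.64139759]
 [274.61941774 162.44723673]
 [328.86689851 229.93614182]
 [300.06825811 193.82701867]]
```

View pics/c5.png

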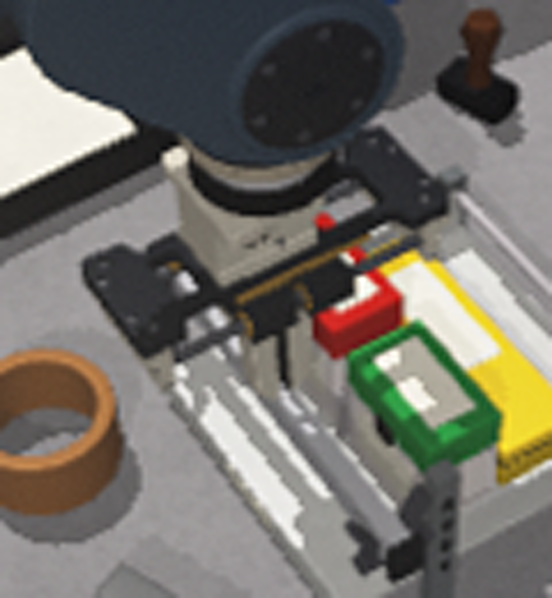

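```bash
python3 - <<'E'
from h import *
a=cv2.resize(cv2.imread('pics/s2.png')[165:235,270:340],(595,595),interpolation=cv2.INTER_CUBIC)
b=cv2.imread('pics/t2.png')[150:240,260:390]; b=cv2.resize(b,None,fx=1.55,fy=1.55)
b=cv2.imread('pics/side0.png')[165:235,270:340]; b=cv2.resize(b,(200,200),interpolation=cv2.INTER_CUBIC)
c=cv2.imread('pics/t2.png')[130:240,260:390]; c=cv2.resize(c,(200,169))
o=np.zeros((595,800,3),np.uint8); o[:,:595]=a; o[:200,600:]=b; o[210:379,600:]=c
cv2.imwrite('pics/c6.png',o)
E
```

```text
(no output)
```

View pics/c6.png

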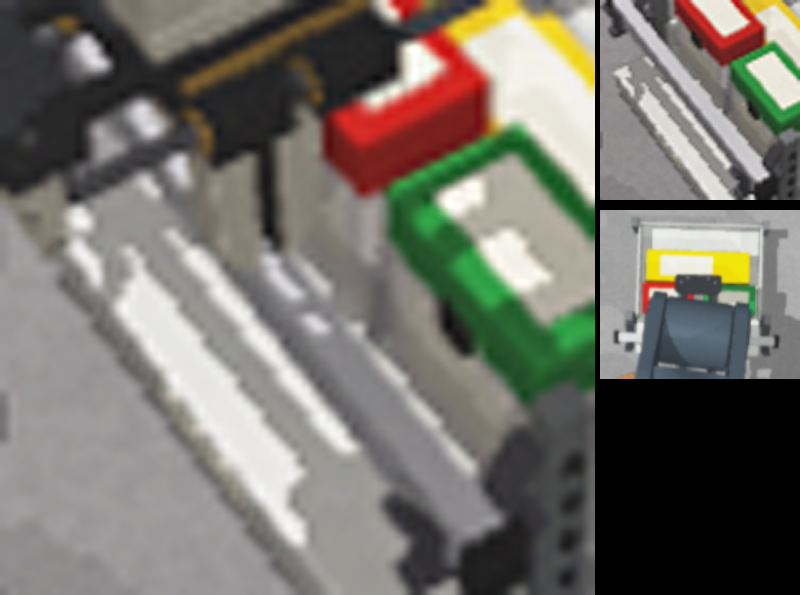

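```bash
python3 - <<'E'
from fit import *
def tri(a,b):
    P=lambda d:d['intrinsics']@np.c_[d['R'],d['t']]
    X=cv2.triangulatePoints(P(T),P(S),np.array(a,float).reshape(2,1),np.array(b,float).reshape(2,1)).ravel();return X[:3]/X[3]
print('bar R',tri(c1([677,510]),c3([448,445])),'bar L',tri(c1([75,495]),c3([217,163])))
print('red top centre',tri(c1([266,345]),c3([376,181])))
a=cv2.imread('pics/side0.png').astype(int);b=cv2.imread('pics/s2.png').astype(int)
# bar profile across row at several rows, before and after
for v in(205,212,218): print(v,a[v,296:330].mean(1).astype(int).tolist(),'\n   ',b[v,296:330].mean(1).astype(int).tolist())
E
```

```text
bar R [ 0.49283698 -0.14132496  0.11050834] bar L [0.49539789 0.11611737 0.10136714]
red top centre [0.55986556 0.03445556 0.11985596]
205 [136, 137, 143, 186, 222, 219, 184, 89, 94, 115, 169, 202, 199, 197, 196, 197, 194, 156, 101, 112, 105, 106, 108, 115, 127, 129, 104, 49, 29, 43, 59, 52, 49, 53] 
    [149, 148, 155, 200, 235, 233, 199, 97, 104, 109, 123, 134, 133, 132, 131, 136, 151, 147, 108, 122, 113, 115, 118, 125, 138, 135, 113, 50, 24, 44, 65, 52, 53, 56]
212 [219, 220, 217, 186, 133, 135, 135, 132, 142, 184, 222, 199, 128, 91, 97, 133, 180, 201, 198, 197, 197, 200, 199, 169, 107, 103, 106, 108, 107, 113, 125, 126, 129, 134] 
    [231, 232, 231, 200, 143, 148, 149, 145, 152, 200, 237, 212, 139, 100, 106, 115, 129, 133, 135, 133, 132, 146, 186, 186, 119, 112, 115, 116, 117, 125, 136, 136, 140, 147]
218 [206, 230, 224, 220, 222, 224, 223, 221, 190, 136, 140, 141, 137, 174, 225, 221, 196, 130, 94, 99, 142, 194, 202, 201, 200, 202, 204, 201, 167, 103, 104, 101, 78, 64] 
    [219, 239, 234, 231, 232, 233, 235, 233, 205, 148, 153, 152, 149, 159, 179, 174, 147, 116, 105, 108, 117, 135, 136, 137, 135, 133, 158, 200, 185, 113, 114, 106, 74, 52]
```

>>> send_rows(commands=[0,0,0,0,0,0,0,0,0,0,0,0], gripper=0.0)

```text
time_s: 3.75
tool_pos: [0.4933, -0.0127, 0.0852]
orientation: [-2.229, -2.214, 0.0]
ft_force: [0.1, 0.2, -1.1]
width: 0.0008
gripper_force: 0.0
```

```bash
python3 - <<'E'
from h import *
out=[]
for f,p,w in(('s1',[.4935,-.0124,.1155],.034),('s2',[.4933,-.0128,.0853],.0052)):
    d=load(f); k=10; x0,y0=278,160
    im=cv2.resize(cv2.imread(f'pics/{f}.png')[y0:y0+58,x0:x0+40],None,fx=k,fy=k,interpolation=cv2.INTER_CUBIC)
    for s in(-1,1):
        xs=[p[0]+s*w/2,p[0]+s*(w/2+.0175)]
        for z,c in((p[2],(0,0,255)),(p[2]+.03,(255,0,0))):
            C=np.array([[xs[0],p[1]-.0075,z],[xs[1],p[1]-.0075,z],[xs[1],p[1]+.0075,z],[xs[0],p[1]+.0075,z]])
            q=((proj(d,C)-[x0,y0]+.5)*k).astype(int); cv2.polylines(im,[q],True,c,1)
    out.append(im)
cv2.imwrite('pics/c7.png',np.hstack(out)); print(sense()['width'])
E
```

```text
0.0008148722208600637
```

View pics/c7.png

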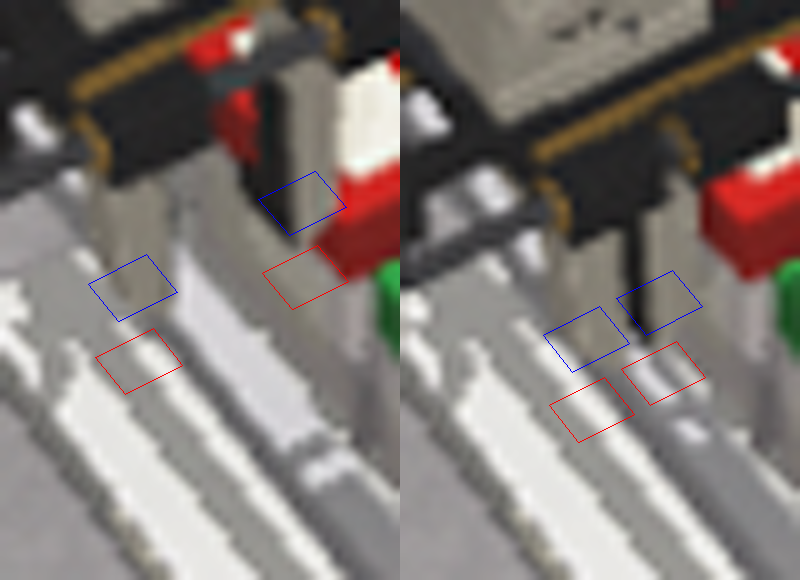

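The overlay shows the real fingertips about 27–30 mm above the reported TCP. That explains the miss, because the fingers closed above the bar. I'll confirm the offset with a gentle touch on the bar's top at z 0.106.

>>> send_rows(commands=[0,0,-0.001,0,0,0,0,0,-0.001,0,0,0,0,0,-0.001,0,0,0,0,0,0,0,0,0])

```text
time_s: 4.25
tool_pos: [0.4934, -0.0128, 0.0824]
orientation: [2.229, 2.214, 0.0]
ft_force: [-0.8, -0.9, 3.2]
width: 0.0003
gripper_force: 1.7
```

>>> send_rows(commands=[0,0,-0.001,0,0,0,0,0,0,0,0,0])

```text
time_s: 4.5
tool_pos: [0.4936, -0.0128, 0.0823]
orientation: [2.228, 2.214, 0.001]
ft_force: [-4.7, 1.1, 15.3]
width: 0.0004
gripper_force: 8.2
```

Contact came at a reported z of about 0.0825, so real tip z is about reported + 0.0235. I'll apply that correction and grasp again.

>>> send_rows(commands=[0,0,0.01,0,0,0,0,0,0,0,0,0,0,0,0,0,0,0,0,0,0,0,0,0,0,0,0,0,0,0,0,0,-0.014,0,0,0,0,0,-0.0137,0,0,0,0,0,0,0,0,0,0,0,0,0,0,0], gripper=0.034)

```text
time_s: 5.62
tool_pos: [0.4933, -0.0127, 0.0634]
orientation: [-2.228, -2.214, 0.0]
ft_force: [0.1, 0.4, -0.0]
width: 0.034
gripper_force: 0.0
```

>>> send_rows(commands=[0,0,0,0,0,0,0,0,0,0,0,0,0,0,0,0,0,0,0,0,0,0,0,0], gripper=0.005, force=35)

```text
time_s: 6.12
tool_pos: [0.4935, -0.0128, 0.0638]
orientation: [2.228, 2.214, 0.0]
ft_force: [-0.1, 0.9, 2.8]
width: 0.0134
gripper_force: 35.0
```

>>> send_rows(commands=[0,0,0.01,0,0,0,0,0,0.02,0,0,0,0,0,0.035,0,0,0,0,0,0.035,0,0,0,0,0,0.02,0,0,0,0,0,0,0,0,0])

```text
time_s: 6.88
tool_pos: [0.4939, -0.0128, 0.1849]
orientation: [2.227, 2.213, 0.003]
ft_force: [0.6, -0.3, -3.1]
width: 0.0136
gripper_force: 35.0
```

>>> send_rows(commands=[-0.005,-0.0347,0,0,0,-0.129,-0.005,-0.0347,0,0,0,-0.129,-0.005,-0.0347,0,0,0,-0.129,-0.005,-0.0347,0,0,0,-0.129,-0.005,-0.0347,0,0,0,-0.129,-0.005,-0.0347,0,0,0,-0.129,-0.005,-0.0347,0,0,0,-0.129,-0.005,-0.0347,0,0,0,-0.129,-0.005,-0.0347,0,0,0,-0.129,-0.005,-0.0347,0,0,0,-0.129,-0.005,-0.0347,0,0,0,-0.129,-0.005,-0.0347,0,0,0,-0.129])

```text
time_s: 8.38
tool_pos: [0.4326, -0.4298, 0.182]
orientation: [-3.14, -0.019, 0.002]
ft_force: [0.4, -0.2, -2.7]
width: 0.0137
gripper_force: 35.0
```

>>> send_rows(commands=[0,0,0,0,0,0,0,0,0,0,0,0])

```text
time_s: 8.62
tool_pos: [0.433, -0.4282, 0.1825]
orientation: [-3.14, -0.028, 0.002]
ft_force: [0.1, -0.1, -2.4]
width: 0.0142
gripper_force: 35.0
```

```bash
cat >> h.py <<'E'
from scipy.spatial.transform import Rotation as Ro
def st():
    s=sense(); y=Ro.from_rotvec(s['orientation']).as_matrix(); print('t',round(s['time_s'],2),'pos',s['tool_pos'].round(4) if hasattr(s['tool_pos'],'round') else s['tool_pos'],'psi',np.degrees(np.arctan2(y[1,1],y[0,1])).round(2),'tilt',np.degrees(np.arccos(-y[2,2])).round(2),'q',np.round(s['q'],2),'F',np.round(s['ft_force'],1),'w',round(s['width'],4))
E
python3 - <<'E'
from h import *
st()
snap('top','t3'); snap('side','s3'); a=cv2.resize(cv2.imread('pics/t3.png')[120:320,340:540],(400,400));b=cv2.resize(cv2.imread('pics/s3.png')[130:400,240:510],(400,400))
cv2.imwrite('pics/c8.png',np.hstack([a,b]))
E
```

```text
t 8.62 pos [ 0.433  -0.4282  0.1825] psi -88.98 tilt 0.11 q [-0.86  0.47  1.5   0.    1.17  0.7 ] F [ 0.1 -0.1 -2.4] w 0.0142
```

View pics/c8.png

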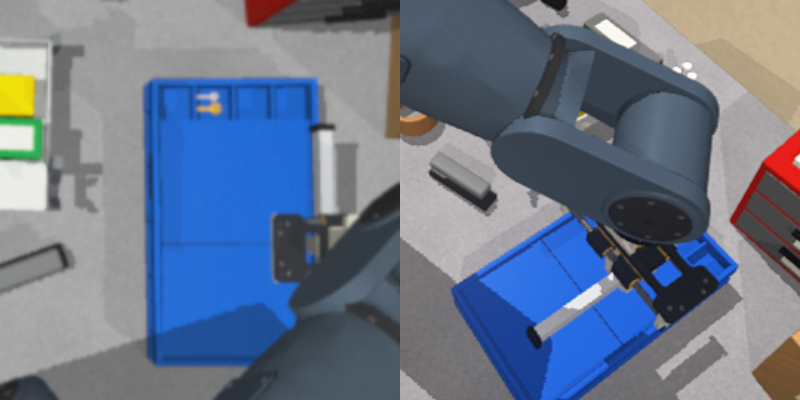

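The gripped bar hangs over the crate panel, lengthwise along the crate. I'll lower it.

>>> send_rows(commands=[0,0,-0.03,0,0,0,0,0,-0.04,0,0,0,0,0,-0.04,0,0,0,0,0,-0.02,0,0,0,0,0,-0.008,0,0,0,0,0,-0.003,0,0,0,0,0,-0.002,0,0,0,0,0,0,0,0,0])

```text
time_s: 9.72
tool_pos: [0.4335, -0.4295, 0.0412]
orientation: [3.141, 0.026, 0.001]
ft_force: [0.1, 0.3, -2.3]
width: 0.0134
gripper_force: 35.0
```

>>> send_rows(commands=[0,0,-0.0015,0,0,0,0,0,-0.001,0,0,0,0,0,-0.0005,0,0,0,0,0,0,0,0,0,0,0,0,0,0,0])

```text
time_s: 10.35
tool_pos: [0.4333, -0.4292, 0.0378]
orientation: [3.141, 0.026, 0.0]
ft_force: [-2.8, 1.6, 4.6]
width: 0.0132
gripper_force: 35.0
```

>>> send_rows(commands=[0,0,0,0,0,0,0,0,0,0,0,0,0,0,0,0,0,0,0,0,0.02,0,0,0,0,0,0.04,0,0,0,0,0,0.05,0,0,0,0,0,0.03,0,0,0,0,0,0,0,0,0], gripper=0.034)

```text
time_s: 11.35
tool_pos: [0.4342, -0.4301, 0.1812]
orientation: [3.137, 0.026, 0.006]
ft_force: [-0.4, 0.8, -0.6]
width: 0.0341
gripper_force: 0.0
```

>>> send_rows(commands=[0.0104,0.0302,0,0,0,0.1287,0.0104,0.0302,0,0,0,0.1287,0.0104,0.0302,0,0,0,0.1287,0.0104,0.0302,0,0,0,0.1287,0.0104,0.0302,0,0,0,0.1287,0.0104,0.0302,0,0,0,0.1287,0.0104,0.0302,0,0,0,0.1287,0.0104,0.0302,0,0,0,0.1287,0.0104,0.0302,0,0,0,0.1287,0.0104,0.0302,0,0,0,0.1287,0.0104,0.0302,0,0,0,0.1287,0.0104,0.0302,0,0,0,0.1287], gripper=0.08)

```text
time_s: 12.85
tool_pos: [0.5579, -0.0656, 0.1769]
orientation: [-2.227, -2.214, 0.001]
ft_force: [0.2, 0.0, 0.5]
width: 0.0798
gripper_force: 0.0
```

>>> send_rows(commands=[0,0,0,0,0,0,0,0,0,0,0,0])

```text
time_s: 13.1
tool_pos: [0.5577, -0.0671, 0.1771]
orientation: [-2.234, -2.208, 0.001]
ft_force: [-0.7, -1.0, -0.4]
width: 0.0799
gripper_force: 0.0
```

```bash
python3 - <<'E'
from h import *
st()
snap('top','t4'); snap('side','s4'); a=cv2.resize(cv2.imread('pics/t4.png')[120:320,340:540],(400,400));b=cv2.resize(cv2.imread('pics/s4.png')[120:320,240:440],(400,400))
cv2.imwrite('pics/c9.png',np.hstack([a,b]))
E
```

```text
t 13.1 pos [ 0.5577 -0.0671  0.1771] psi -0.66 tilt 0.05 q [-0.2   0.39  1.64 -0.    1.11 -0.19] F [-0.7 -1.  -0.4] w 0.0799
```

View pics/c9.png

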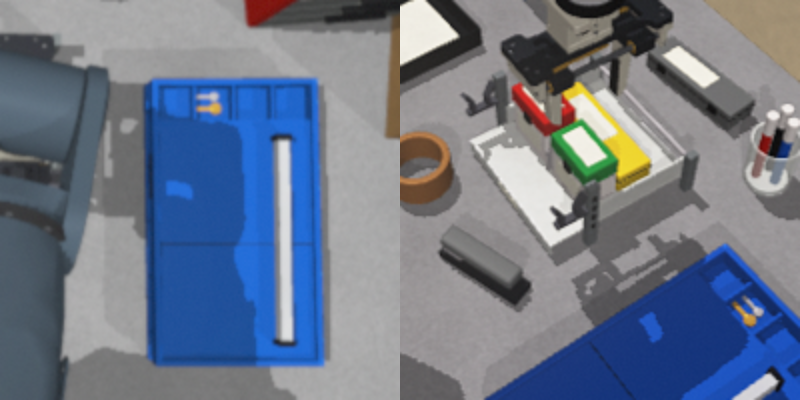

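The bar lies straight on the panel, clear of the rim, and the gripper is over the green box. I'll descend and grip.

>>> send_rows(commands=[0,0,-0.03,0,0,0,0,0,-0.04,0,0,0,0,0,-0.03,0,0,0,0,0,-0.017,0,0,0,0,0,-0.007,0,0,0,0,0,0,0,0,0,0,0,0,0,0,0])

```text
time_s: 14.08
tool_pos: [0.5587, -0.0669, 0.0545]
orientation: [2.232, 2.209, 0.001]
ft_force: [-0.5, -0.3, 1.0]
width: 0.0802
gripper_force: 0.0
```

>>> send_rows(commands=[0,0,0,0,0,0,0,0,0,0,0,0,0,0,0,0,0,0,0,0,0,0,0,0], gripper=0.035, force=25)

```text
time_s: 14.58
tool_pos: [0.5582, -0.0667, 0.0537]
orientation: [2.232, 2.21, 0.0]
ft_force: [1.6, -0.2, 0.8]
width: 0.0521
gripper_force: 25.0
```

```bash
python3 - <<'E'
from h import *
st()
E
```

```text
t 14.57 pos [ 0.5582 -0.0667  0.0537] psi -0.57 tilt 0.02 q [-0.2   0.55  1.73  0.    0.85 -0.19] F [ 1.6 -0.2  0.8] w 0.0521
```

>>> send_rows(commands=[0,0,0.01,0,0,0,0,0,0.025,0,0,0,0,0,0.035,0,0,0,0,0,0.035,0,0,0,0,0,0.015,0,0,0,0,0,0,0,0,0])

```text
time_s: 15.32
tool_pos: [0.5582, -0.0668, 0.1738]
orientation: [2.232, 2.21, 0.001]
ft_force: [-1.3, -0.2, -3.5]
width: 0.0518
gripper_force: 25.0
```

>>> send_rows(commands=[-0.0162,-0.0231,0,0,0,0,-0.0162,-0.0231,0,0,0,0,-0.0162,-0.0231,0,0,0,0,-0.0162,-0.0231,0,0,0,0,-0.0162,-0.0231,0,0,0,0,-0.0162,-0.0231,0,0,0,0,-0.0162,-0.0231,0,0,0,0,-0.0162,-0.0231,0,0,0,0,-0.0162,-0.0231,0,0,0,0,-0.0162,-0.0231,0,0,0,0,-0.0162,-0.0231,0,0,0,0,-0.0162,-0.0231,0,0,0,0])

```text
time_s: 16.82
tool_pos: [0.3625, -0.344, 0.1719]
orientation: [-2.231, -2.208, -0.0]
ft_force: [1.0, 0.6, -3.4]
width: 0.0517
gripper_force: 25.0
```

>>> send_rows(commands=[0,0,0,0,0,0,0,0,-0.025,0,0,0,0,0,-0.03,0,0,0,0,0,-0.02,0,0,0,0,0,-0.01,0,0,0,0,0,-0.004,0,0,0,0,0,0,0,0,0,0,0,0,0,0,0])

```text
time_s: 17.82
tool_pos: [0.364, -0.3442, 0.0851]
orientation: [2.232, 2.21, -0.0]
ft_force: [-0.4, 0.5, -1.9]
width: 0.052
gripper_force: 25.0
```

```bash
python3 - <<'E'
from h import *
st()
E
```

```text
t 17.82 pos [ 0.364  -0.3442  0.0851] psi -0.58 tilt 0.06 q [-0.85  0.41  1.88  0.    0.85 -0.84] F [-0.4  0.5 -1.9] w 0.052
```

>>> send_rows(commands=[0,0,-0.003,0,0,0,0,0,-0.0015,0,0,0,0,0,-0.001,0,0,0,0,0,0,0,0,0,0,0,0,0,0,0])

```text
time_s: 18.45
tool_pos: [0.3637, -0.344, 0.0796]
orientation: [-2.233, -2.21, 0.0]
ft_force: [-2.6, 2.8, 5.9]
width: 0.0519
gripper_force: 25.0
```

>>> send_rows(commands=[0,0,0,0,0,0,0,0,0,0,0,0,0,0,0,0,0,0,0,0,0.02,0,0,0,0,0,0.04,0,0,0,0,0,0.04,0,0,0,0,0,0,0,0,0], gripper=0.078)

```text
time_s: 19.32
tool_pos: [0.3647, -0.3451, 0.1816]
orientation: [2.229, 2.207, -0.0]
ft_force: [0.2, -1.2, 0.3]
width: 0.0781
gripper_force: 0.0
```

>>> send_rows(commands=[0.01636,0.0316,0,0,0,0,0.01636,0.0316,0,0,0,0,0.01636,0.0316,0,0,0,0,0.01636,0.0316,0,0,0,0,0.01636,0.0316,0,0,0,0,0.01636,0.0316,0,0,0,0,0.01636,0.0316,0,0,0,0,0.01636,0.0316,0,0,0,0,0.01636,0.0316,0,0,0,0,0.01636,0.0316,0,0,0,0,0.01636,0.0316,0,0,0,0,0.01636,0.0316,0,0,0,0.012])

```text
time_s: 20.82
tool_pos: [0.56, 0.0364, 0.1778]
orientation: [-2.218, -2.223, 0.002]
ft_force: [1.0, 0.9, 1.1]
width: 0.0779
gripper_force: 0.0
```

>>> send_rows(commands=[0,0,0,0,0,0,0,0,0,0,0,0])

```text
time_s: 21.08
tool_pos: [0.5594, 0.0348, 0.1782]
orientation: [-2.219, -2.223, 0.002]
ft_force: [-0.6, -0.4, 0.5]
width: 0.0779
gripper_force: 0.0
```

```bash
python3 - <<'E'
from h import *
st()
E
```

```text
t 21.07 pos [0.5594 0.0348 0.1782] psi 0.11 tilt 0.08 q [-0.02  0.39  1.64 -0.    1.11 -0.02] F [-0.6 -0.4  0.5] w 0.0779
```

>>> send_rows(commands=[0.0005,0,-0.03,0,0,0,0,0,-0.04,0,0,0,0,0,-0.03,0,0,0,0,0,-0.017,0,0,0,0,0,-0.007,0,0,0,0,0,0,0,0,0,0,0,0,0,0,0])

```text
time_s: 21.95
tool_pos: [0.5611, 0.0352, 0.056]
orientation: [2.218, 2.223, 0.002]
ft_force: [0.5, 1.0, 0.4]
width: 0.0782
gripper_force: 0.0
```

>>> send_rows(commands=[0,0,0,0,0,0,0,0,0,0,0,0,0,0,0,0,0,0,0,0,0,0,0,0], gripper=0.035, force=25)

```text
time_s: 22.45
tool_pos: [0.5607, 0.0352, 0.0552]
orientation: [2.219, 2.223, 0.0]
ft_force: [0.1, 0.0, 1.5]
width: 0.052
gripper_force: 25.0
```

```bash
python3 - <<'E'
from h import *
st()
E
```

```text
t 22.45 pos [0.5607 0.0352 0.0552] psi 0.11 tilt 0.02 q [-0.02  0.55  1.73 -0.    0.86 -0.02] F [0.1 0.  1.5] w 0.052
```

>>> send_rows(commands=[0,0,0.01,0,0,0,0,0,0.025,0,0,0,0,0,0.035,0,0,0,0,0,0.035,0,0,0,0,0,0.015,0,0,0,0,0,0,0,0,0])

```text
time_s: 23.2
tool_pos: [0.5606, 0.0353, 0.1754]
orientation: [2.219, 2.223, 0.001]
ft_force: [0.7, 0.2, -3.2]
width: 0.052
gripper_force: 25.0
```

>>> send_rows(commands=[-0.0047,-0.0316,0,0,0,0,-0.0047,-0.0316,0,0,0,0,-0.0047,-0.0316,0,0,0,0,-0.0047,-0.0316,0,0,0,0,-0.0047,-0.0316,0,0,0,0,-0.0047,-0.0316,0,0,0,0,-0.0047,-0.0316,0,0,0,0,-0.0047,-0.0316,0,0,0,0,-0.0047,-0.0316,0,0,0,0,-0.0047,-0.0316,0,0,0,0,-0.0047,-0.0316,0,0,0,0,-0.0047,-0.0316,0,0,0,0])

```text
time_s: 24.7
tool_pos: [0.5032, -0.3444, 0.173]
orientation: [-2.217, -2.222, 0.001]
ft_force: [0.2, 0.8, -2.4]
width: 0.0521
gripper_force: 25.0
```

>>> send_rows(commands=[0,0,0,0,0,0,0,0,-0.025,0,0,0,0,0,-0.03,0,0,0,0,0,-0.02,0,0,0,0,0,-0.01,0,0,0,0,0,-0.004,0,0,0,0,0,0,0,0,0,0,0,0,0,0,0])

```text
time_s: 25.7
tool_pos: [0.5044, -0.3441, 0.0867]
orientation: [2.218, 2.223, 0.0]
ft_force: [-0.2, 0.6, -3.3]
width: 0.0516
gripper_force: 25.0
```

>>> send_rows(commands=[0,0,-0.003,0,0,0,0,0,-0.0015,0,0,0,0,0,-0.0005,0,0,0,0,0,0,0,0,0,0,0,0,0,0,0])

```text
time_s: 26.32
tool_pos: [0.5041, -0.3439, 0.0812]
orientation: [-2.219, -2.224, 0.0]
ft_force: [-0.8, 1.3, 0.4]
width: 0.0523
gripper_force: 25.0
```

```bash
python3 - <<'E'
from h import *
st()
E
```

```text
t 26.32 pos [ 0.5041 -0.3439  0.0812] psi 0.11 tilt 0.0 q [-0.67  0.59  1.58 -0.    0.97 -0.68] F [-0.8  1.3  0.4] w 0.0523
```

>>> send_rows(commands=[0,0,0,0,0,0,0,0,0,0,0,0,0,0,0,0,0,0,0,0,0.02,0,0,0,0,0,0.04,0,0,0,0,0,0.04,0,0,0,0,0,0,0,0,0], gripper=0.078)

```text
time_s: 27.2
tool_pos: [0.5054, -0.3449, 0.1842]
orientation: [2.215, 2.22, 0.001]
ft_force: [-0.2, 0.1, -1.2]
width: 0.0781
gripper_force: 0.0
```

>>> send_rows(commands=[0.0096,0.0275,0,0,0,0,0.0096,0.0275,0,0,0,0,0.0096,0.0275,0,0,0,0,0.0096,0.0275,0,0,0,0,0.0096,0.0275,0,0,0,0,0.0096,0.0275,0,0,0,0,0.0096,0.0275,0,0,0,0,0.0096,0.0275,0,0,0,0,0.0096,0.0275,0,0,0,0,0.0096,0.0275,0,0,0,0,0.0096,0.0275,0,0,0,0,0.0096,0.0275,0,0,0,-0.019], gripper=0.085)

```text
time_s: 28.7
tool_pos: [0.6191, -0.013, 0.1798]
orientation: [-2.24, -2.201, 0.002]
ft_force: [0.3, -0.2, 0.5]
width: 0.0852
gripper_force: 0.0
```

>>> send_rows(commands=[0,0,0,0,0,0,0,0,-0.025,0,0,0,0,0,-0.035,0,0,0,0,0,-0.025,0,0,0,0,0,0,0,0,0,0,0,0,0,0,0])

```text
time_s: 29.45
tool_pos: [0.6197, -0.0145, 0.0969]
orientation: [2.24, 2.202, 0.001]
ft_force: [-0.3, -0.0, 0.1]
width: 0.0849
gripper_force: 0.0
```

```bash
python3 - <<'E'
from h import *
st()
snap('top','t5'); snap('side','s5'); a=cv2.resize(cv2.imread('pics/t5.png')[120:320,340:540],(400,400));b=cv2.resize(cv2.imread('pics/s5.png')[110:400,220:510],(400,400))
cv2.imwrite('pics/c10.png',np.hstack([a,b]))
E
```

```text
t 29.45 pos [ 0.6197 -0.0145  0.0969] psi -0.99 tilt 0.05 q [-0.1   0.58  1.55 -0.    1.01 -0.08] F [-0.3 -0.   0.1] w 0.0849
```

View pics/c10.png

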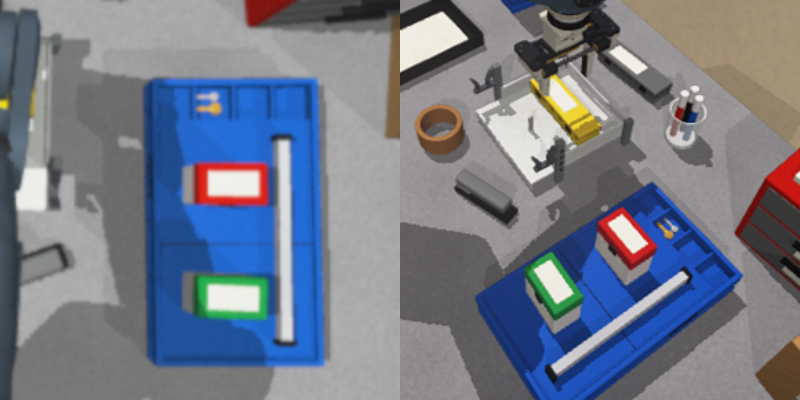

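Both boxes and the bar stand on the panel, and the case is free under the gripper at about (562,105). I'll grip the case.

>>> send_rows(commands=[0,0,-0.025,0,0,0,0,0,-0.03,0,0,0,0,0,-0.02,0,0,0,0,0,-0.0094,0,0,0,0,0,0,0,0,0,0,0,0,0,0,0])

```text
time_s: 30.3
tool_pos: [0.62, -0.014, 0.0126]
orientation: [2.239, 2.202, 0.001]
ft_force: [0.8, -0.1, 0.1]
width: 0.0851
gripper_force: 0.0
```

>>> send_rows(commands=[0,0,0,0,0,0,0,0,0,0,0,0,0,0,0,0,0,0,0,0,0,0,0,0], gripper=0.04, force=25)

```text
time_s: 30.8
tool_pos: [0.6196, -0.014, 0.0118]
orientation: [2.24, 2.202, 0.001]
ft_force: [0.5, -0.4, 0.8]
width: 0.055
gripper_force: 25.0
```

>>> send_rows(commands=[0,0,0.01,0,0,0,0,0,0.025,0,0,0,0,0,0.035,0,0,0,0,0,0.035,0,0,0,0,0,0.035,0,0,0,0,0,0.01,0,0,0,0,0,0,0,0,0])

```text
time_s: 31.68
tool_pos: [0.6191, -0.0139, 0.1614]
orientation: [-2.24, -2.202, 0.0]
ft_force: [-0.7, 0.5, -3.0]
width: 0.0548
gripper_force: 25.0
```

```bash
python3 - <<'E'
from h import *
st()
E
```

```text
t 31.68 pos [ 0.6191 -0.0139  0.1614] psi -0.97 tilt 0.01 q [-0.1   0.51  1.5  -0.    1.14 -0.08] F [-0.7  0.5 -3. ] w 0.0548
```

>>> send_rows(commands=[-0.0125,0.0315,0,0,0,0.1345,-0.0125,0.0315,0,0,0,0.1345,-0.0125,0.0315,0,0,0,0.1345,-0.0125,0.0315,0,0,0,0.1345,-0.0125,0.0315,0,0,0,0.1345,-0.0125,0.0315,0,0,0,0.1345,-0.0125,0.0315,0,0,0,0.1345,-0.0125,0.0315,0,0,0,0.1345,-0.0125,0.0315,0,0,0,0.1345,-0.0125,0.0315,0,0,0,0.1345,-0.0125,0.0315,0,0,0,0.1345,-0.0125,0.0315,0,0,0,0.1345])

```text
time_s: 33.17
tool_pos: [0.4681, 0.3645, 0.1596]
orientation: [0.048, -3.139, 0.003]
ft_force: [0.5, 0.3, -2.6]
width: 0.055
gripper_force: 25.0
```

>>> send_rows(commands=[0,0,0,0,0,0,0,0,-0.03,0,0,0,0,0,-0.04,0,0,0,0,0,-0.03,0,0,0,0,0,0,0,0,0,0,0,0,0,0,0])

```text
time_s: 33.92
tool_pos: [0.4699, 0.3639, 0.0624]
orientation: [-0.039, 3.141, 0.0]
ft_force: [0.6, -0.4, -2.2]
width: 0.055
gripper_force: 25.0
```

```bash
python3 - <<'E'
from h import *
st()
E
```

```text
t 33.92 pos [0.4699 0.3639 0.0624] psi 91.44 tilt 0.04 q [ 0.58  0.59  1.64 -0.    0.91 -1.02] F [ 0.6 -0.4 -2.2] w 0.055
```

Next I'll lower it to about 3 mm above the floor, then ease it down to contact.

>>> send_rows(commands=[0,0,-0.03,0,0,0,0,0,-0.025,0,0,0,0,0,-0.012,0,0,0,0,0,-0.006,0,0,0,0,0,0,0,0,0,0,0,0,0,0,0])

```text
time_s: 34.67
tool_pos: [0.4698, 0.3644, -0.0105]
orientation: [-0.041, 3.14, 0.001]
ft_force: [-0.3, 0.1, -2.8]
width: 0.0546
gripper_force: 25.0
```

>>> send_rows(commands=[0,0,-0.0015,0,0,0,0,0,-0.0015,0,0,0,0,0,0,0,0,0,0,0,0,0,0,0])

```text
time_s: 35.17
tool_pos: [0.4695, 0.3642, -0.0142]
orientation: [-0.041, 3.141, 0.0]
ft_force: [-0.1, 0.1, -0.3]
width: 0.0547
gripper_force: 25.0
```

>>> send_rows(commands=[0,0,0,0,0,0,0,0,0,0,0,0,0,0,0,0,0,0,0,0,0,0,0,0,0,0,0.02,0,0,0,0,0,0.05,0,0,0,0,0,0.05,0,0,0,0,0,0.05,0,0,0,0,0,0.025,0,0,0,0,0,0,0,0,0], gripper=0.078)

```text
time_s: 36.42
tool_pos: [0.4701, 0.3646, 0.1836]
orientation: [-0.041, 3.137, 0.004]
ft_force: [-0.7, -0.1, 0.4]
width: 0.0784
gripper_force: 0.0
```

>>> send_rows(commands=[0.0029,-0.059,0,0,0,-0.1328,0.0029,-0.059,0,0,0,-0.1328,0.0029,-0.059,0,0,0,-0.1328,0.0029,-0.059,0,0,0,-0.1328,0.0029,-0.059,0,0,0,-0.1328,0.0029,-0.059,0,0,0,-0.1328,0.0029,-0.059,0,0,0,-0.1328,0.0029,-0.059,0,0,0,-0.1328,0.0029,-0.059,0,0,0,-0.1328,0.0029,-0.059,0,0,0,-0.1328,0.0029,-0.059,0,0,0,-0.1328,0.0029,-0.059,0,0,0,-0.1328])

```text
time_s: 37.92
tool_pos: [0.5034, -0.3455, 0.1796]
orientation: [-2.222, -2.219, 0.0]
ft_force: [1.1, 0.7, 0.4]
width: 0.0779
gripper_force: 0.0
```

>>> send_rows(commands=[0,0,0,0,0,0,0,0,0,0,0,0,0,0,0,0,0,0])

```text
time_s: 38.3
tool_pos: [0.5042, -0.3426, 0.1805]
orientation: [-2.215, -2.227, -0.0]
ft_force: [0.3, 0.4, -0.0]
width: 0.0781
gripper_force: 0.0
```

```bash
python3 - <<'E'
from h import *
st()
d=snap('top','t6'); hsv=cv2.cvtColor(d['image'],cv2.COLOR_RGB2HSV)
m=cv2.inRange(hsv,(22,150,100),(34,255,255)); m[:, :140]=0; m[:,230:]=0
c=max(cv2.findContours(m,cv2.RETR_EXTERNAL,cv2.CHAIN_APPROX_NONE)[0],key=cv2.contourArea); print(cv2.minAreaRect(c)); b=cv2.boxPoints(cv2.minAreaRect(c)); P=at_z(d,b,.04); print(P.round(3),P.mean(0))
E
```

```text
t 38.3 pos [ 0.5042 -0.3426  0.1805] psi 0.3 tilt 0.04 q [-0.67  0.47  1.5   0.    1.16 -0.68] F [ 0.3  0.4 -0. ] w 0.0781
((185.5, 220.99998474121094), (63.99999237060547, 20.999996185302734), 90.0)
[[0.555 0.39  0.04 ]
 [0.556 0.333 0.04 ]
 [0.382 0.327 0.04 ]
 [0.381 0.384 0.04 ]] [0.46824633 0.3586771  0.04      ]
```

The case lies centred in the tray. I'll regrip the red box at the pose where I set it down.

>>> send_rows(commands=[0,-0.0013,-0.02,0,0,-0.003,0,0,-0.03,0,0,0,0,0,-0.03,0,0,0,0,0,-0.015,0,0,0,0,0,-0.0043,0,0,0,0,0,0,0,0,0,0,0,0,0,0,0])

```text
time_s: 39.22
tool_pos: [0.5046, -0.3455, 0.0823]
orientation: [2.22, 2.221, 0.0]
ft_force: [-0.7, -0.1, -0.2]
width: 0.0781
gripper_force: 0.0
```

>>> send_rows(commands=[0,0,0,0,0,0,0,0,0,0,0,0,0,0,0,0,0,0,0,0,0,0,0,0], gripper=0.035, force=25)

```text
time_s: 39.72
tool_pos: [0.5042, -0.3453, 0.0814]
orientation: [2.221, 2.222, 0.0]
ft_force: [-0.3, 0.1, 1.0]
width: 0.0519
gripper_force: 25.0
```

>>> send_rows(commands=[0,0,0.01,0,0,0,0,0,0.025,0,0,0,0,0,0.035,0,0,0,0,0,0.03,0,0,0,0,0,0,0,0,0,0,0,0,0,0,0])

```text
time_s: 40.48
tool_pos: [0.5036, -0.3448, 0.18]
orientation: [-2.22, -2.22, 0.0]
ft_force: [-0.4, -0.6, -2.8]
width: 0.0519
gripper_force: 25.0
```

```bash
python3 - <<'E'
from h import *
st()
E
```

```text
t 40.48 pos [ 0.5036 -0.3448  0.18  ] psi 0.02 tilt 0.11 q [-0.68  0.48  1.5   0.    1.17 -0.68] F [-0.4 -0.6 -2.8] w 0.0519
```

>>> send_rows(commands=[0.00475,0.03156,0,0,0,0,0.00475,0.03156,0,0,0,0,0.00475,0.03156,0,0,0,0,0.00475,0.03156,0,0,0,0,0.00475,0.03156,0,0,0,0,0.00475,0.03156,0,0,0,0,0.00475,0.03156,0,0,0,0,0.00475,0.03156,0,0,0,0,0.00475,0.03156,0,0,0,0,0.00475,0.03156,0,0,0,0,0.00475,0.03156,0,0,0,0,0.00475,0.03156,0,0,0,0.001])

```text
time_s: 41.98
tool_pos: [0.5604, 0.0345, 0.1796]
orientation: [-2.219, -2.222, 0.003]
ft_force: [0.1, 0.1, -2.3]
width: 0.0519
gripper_force: 25.0
```

>>> send_rows(commands=[0,0,0,0,0,0,0,0,0,0,0,0,0,0,0,0,0,0])

```text
time_s: 42.35
tool_pos: [0.5609, 0.0327, 0.1809]
orientation: [-2.221, -2.222, 0.001]
ft_force: [0.6, 0.3, -2.7]
width: 0.0517
gripper_force: 25.0
```

```bash
python3 - <<'E'
from h import *
st()
E
```

```text
t 42.35 pos [0.5609 0.0327 0.1809] psi 0.03 tilt 0.05 q [-0.02  0.39  1.64 -0.    1.12 -0.03] F [ 0.6  0.3 -2.7] w 0.0517
```

>>> send_rows(commands=[0,0.001,-0.025,0,0,0.001,0,0,-0.035,0,0,0,0,0,-0.03,0,0,0,0,0,-0.02,0,0,0,0,0,-0.01,0,0,0,0,0,0,0,0,0,0,0,0,0,0,0,0,0,0,0,0,0])

```text
time_s: 43.35
tool_pos: [0.5616, 0.0344, 0.0621]
orientation: [2.218, 2.224, 0.001]
ft_force: [1.3, 0.6, -2.4]
width: 0.0518
gripper_force: 25.0
```

```bash
python3 - <<'E'
from h import *
st()
E
```

```text
t 43.35 pos [0.5616 0.0344 0.0621] psi 0.14 tilt 0.07 q [-0.02  0.54  1.73 -0.    0.87 -0.02] F [ 1.3  0.6 -2.4] w 0.0518
```

>>> send_rows(commands=[-0.0008,-0.0005,-0.003,0,0,0,0,0,-0.0025,0,0,0,0,0,-0.0015,0,0,0,0,0,0,0,0,0,0,0,0,0,0,0])

```text
time_s: 43.98
tool_pos: [0.5603, 0.034, 0.0554]
orientation: [-2.219, -2.224, 0.0]
ft_force: [-6.3, -1.8, 12.9]
width: 0.0519
gripper_force: 25.0
```

>>> send_rows(commands=[0,0,0,0,0,0,0,0,0,0,0,0,0,0,0,0,0,0,0,0,0.02,0,0,0,0,0,0.04,0,0,0,0,0,0.04,0,0,0,0,0,0.025,0,0,0,0,0,0,0,0,0], gripper=0.078)

```text
time_s: 44.98
tool_pos: [0.5613, 0.034, 0.1808]
orientation: [2.217, 2.222, 0.004]
ft_force: [-0.1, -0.8, -0.4]
width: 0.0782
gripper_force: 0.0
```

>>> send_rows(commands=[-0.01638,-0.0315,0,0,0,-0.001,-0.01638,-0.0315,0,0,0,-0.001,-0.01638,-0.0315,0,0,0,-0.001,-0.01638,-0.0315,0,0,0,-0.001,-0.01638,-0.0315,0,0,0,-0.001,-0.01638,-0.0315,0,0,0,-0.001,-0.01638,-0.0315,0,0,0,-0.001,-0.01638,-0.0315,0,0,0,-0.001,-0.01638,-0.0315,0,0,0,-0.001,-0.01638,-0.0315,0,0,0,-0.001,-0.01638,-0.0315,0,0,0,-0.001,-0.01638,-0.0315,0,0,0,-0.001])

```text
time_s: 46.48
tool_pos: [0.3627, -0.3446, 0.1779]
orientation: [-2.231, -2.209, -0.0]
ft_force: [0.4, 0.2, 0.7]
width: 0.0779
gripper_force: 0.0
```

>>> send_rows(commands=[0,0,0,0,0,0,0,0,0,0,0,0,0,0,0,0,0,0])

```text
time_s: 46.85
tool_pos: [0.3641, -0.3432, 0.1789]
orientation: [-2.23, -2.211, -0.0]
ft_force: [0.2, -0.7, -0.3]
width: 0.0779
gripper_force: 0.0
```

```bash
python3 - <<'E'
from h import *
st()
E
```

```text
t 46.85 pos [ 0.3641 -0.3432  0.1789] psi -0.49 tilt 0.04 q [-0.85  0.28  1.79  0.    1.07 -0.84] F [ 0.2 -0.7 -0.3] w 0.0779
```

Now I'll descend to reported z 0.0796.

>>> send_rows(commands=[0,-0.0006,-0.02,0,0,-0.001,0,0,-0.03,0,0,0,0,0,-0.03,0,0,0,0,0,-0.015,0,0,0,0,0,-0.0043,0,0,0,0,0,0,0,0,0,0,0,0,0,0,0])

```text
time_s: 47.72
tool_pos: [0.3641, -0.345, 0.0809]
orientation: [2.232, 2.209, -0.0]
ft_force: [-0.7, 0.2, -0.1]
width: 0.0782
gripper_force: 0.0
```

>>> send_rows(commands=[0,0,0,0,0,0,0,0,0,0,0,0,0,0,0,0,0,0,0,0,0,0,0,0], gripper=0.035, force=25)

```text
time_s: 48.22
tool_pos: [0.3638, -0.3447, 0.0801]
orientation: [2.233, 2.21, -0.0]
ft_force: [-0.1, 0.3, 2.2]
width: 0.052
gripper_force: 25.0
```

>>> send_rows(commands=[0,0,0.01,0,0,0,0,0,0.025,0,0,0,0,0,0.035,0,0,0,0,0,0.03,0,0,0,0,0,0,0,0,0,0,0,0,0,0,0])

```text
time_s: 48.98
tool_pos: [0.3633, -0.3441, 0.1789]
orientation: [-2.232, -2.208, -0.0]
ft_force: [-0.9, -0.1, -3.6]
width: 0.0518
gripper_force: 25.0
```

```bash
python3 - <<'E'
from h import *
st()
E
```

```text
t 48.98 pos [ 0.3633 -0.3441  0.1789] psi -0.61 tilt 0.09 q [-0.85  0.28  1.79  0.    1.07 -0.84] F [-0.9 -0.1 -3.6] w 0.0518
```

>>> send_rows(commands=[0.0162,0.0231,0,0,0,0,0.0162,0.0231,0,0,0,0,0.0162,0.0231,0,0,0,0,0.0162,0.0231,0,0,0,0,0.0162,0.0231,0,0,0,0,0.0162,0.0231,0,0,0,0,0.0162,0.0231,0,0,0,0,0.0162,0.0231,0,0,0,0,0.0162,0.0231,0,0,0,0,0.0162,0.0231,0,0,0,0,0.0162,0.0231,0,0,0,0,0.0162,0.0231,0,0,0,0])

```text
time_s: 50.48
tool_pos: [0.5579, -0.0665, 0.1781]
orientation: [-2.231, -2.208, 0.003]
ft_force: [0.6, -0.5, -3.8]
width: 0.052
gripper_force: 25.0
```

>>> send_rows(commands=[0,0,0,0,0,0,0,0,0,0,0,0,0,0,-0.025,0,0,0,0,0,-0.02,0,0,0,0,0,0,0,0,0,0,0,0,0,0,0])

```text
time_s: 51.22
tool_pos: [0.5583, -0.0679, 0.1357]
orientation: [2.233, 2.209, 0.0]
ft_force: [-0.5, -0.5, -3.1]
width: 0.0521
gripper_force: 25.0
```

```bash
python3 - <<'E'
from h import *
st()
E
```

```text
t 51.23 pos [ 0.5583 -0.0679  0.1357] psi -0.64 tilt 0.04 q [-0.2   0.44  1.68 -0.    1.02 -0.19] F [-0.5 -0.5 -3.1] w 0.0521
```

>>> send_rows(commands=[0,0.0005,-0.02,0,0,0.001,0,0,-0.025,0,0,0,0,0,-0.02,0,0,0,0,0,-0.01,0,0,0,0,0,0,0,0,0,0,0,0,0,0,0])

```text
time_s: 51.98
tool_pos: [0.5588, -0.0671, 0.061]
orientation: [2.231, 2.21, 0.001]
ft_force: [-0.7, -0.1, -3.5]
width: 0.052
gripper_force: 25.0
```

```bash
python3 - <<'E'
from h import *
st()
E
```

```text
t 51.98 pos [ 0.5588 -0.0671  0.061 ] psi -0.55 tilt 0.09 q [-0.2   0.54  1.73  0.    0.87 -0.19] F [-0.7 -0.1 -3.5] w 0.052
```

>>> send_rows(commands=[-0.0004,-0.0003,-0.003,0,0,0,0,0,-0.002,0,0,0,0,0,-0.001,0,0,0,0,0,0,0,0,0,0,0,0,0,0,0])

```text
time_s: 52.6
tool_pos: [0.5578, -0.0672, 0.0542]
orientation: [-2.232, -2.211, 0.0]
ft_force: [-1.0, 0.3, -0.2]
width: 0.0518
gripper_force: 25.0
```

>>> send_rows(commands=[0,0,0,0,0,0,0,0,0,0,0,0,0,0,0,0,0,0,0,0,0.02,0,0,0,0,0,0.04,0,0,0,0,0,0.04,0,0,0,0,0,0.025,0,0,0,0,0,0,0,0,0], gripper=0.078)

```text
time_s: 53.6
tool_pos: [0.5587, -0.0674, 0.1806]
orientation: [2.23, 2.209, 0.003]
ft_force: [-0.3, -1.4, -0.1]
width: 0.0781
gripper_force: 0.0
```

>>> send_rows(commands=[-0.0104,-0.0302,0,0,0,-0.1286,-0.0104,-0.0302,0,0,0,-0.1286,-0.0104,-0.0302,0,0,0,-0.1286,-0.0104,-0.0302,0,0,0,-0.1286,-0.0104,-0.0302,0,0,0,-0.1286,-0.0104,-0.0302,0,0,0,-0.1286,-0.0104,-0.0302,0,0,0,-0.1286,-0.0104,-0.0302,0,0,0,-0.1286,-0.0104,-0.0302,0,0,0,-0.1286,-0.0104,-0.0302,0,0,0,-0.1286,-0.0104,-0.0302,0,0,0,-0.1286,-0.0104,-0.0302,0,0,0,-0.1286], gripper=0.034)

```text
time_s: 55.1
tool_pos: [0.4322, -0.4302, 0.1773]
orientation: [-3.14, -0.022, 0.002]
ft_force: [0.7, -0.0, -1.0]
width: 0.034
gripper_force: 0.0
```

>>> send_rows(commands=[0,0,0,0,0,0,0,0,0,0,0,0,0,0,0,0,0,0])

```text
time_s: 55.48
tool_pos: [0.4333, -0.4287, 0.1787]
orientation: [-3.141, -0.031, 0.0]
ft_force: [-0.2, 0.7, 0.2]
width: 0.0341
gripper_force: 0.0
```

```bash
python3 - <<'E'
from h import *
st()
snap('top','t7'); snap('side','s7')
def lids(f,lo,hi,roi):
    im=cv2.imread(f'pics/{f}.png'); h=cv2.cvtColor(im,cv2.COLOR_BGR2HSV)[roi[1]:roi[3],roi[0]:roi[2]]
    m=cv2.inRange(h,lo,hi); c=max(cv2.findContours(m,0,1)[0],key=cv2.contourArea); x,y,w,hh=cv2.boundingRect(c); return x+roi[0],y+roi[1],w,hh,cv2.minAreaRect(c)[0]
for a,b in(('top0','t7'),('side0','s7')):
    roi=(275,140,375,215) if a[0]=='t' else (280,140,370,220)
    for n,lo,hi in(('red',(0,150,80),(8,255,255)),('green',(50,120,50),(80,255,255))): print(a,n,lids(a,lo,hi,roi),lids(b,lo,hi,roi))
a=cv2.resize(cv2.imread('pics/top0.png')[150:230,270:380],(400,291),interpolation=2);b=cv2.resize(cv2.imread('pics/t7.png')[150:230,270:380],(400,291),interpolation=2)
c=cv2.resize(cv2.imread('pics/side0.png')[130:250,230:395],(400,291),interpolation=2);d=cv2.resize(cv2.imread('pics/s7.png')[130:250,230:395],(400,291),interpolation=2)
cv2.imwrite('pics/c11.png',np.vstack([np.hstack([a,b]),np.hstack([c,d])]))
E
```

```text
t 55.48 pos [ 0.4333 -0.4287  0.1787] psi -88.86 tilt 0.04 q [-0.86  0.47  1.51  0.    1.16  0.69] F [-0.2  0.7  0.2] w 0.0341
top0 red (288, 177, 33, 21, (29.0, 47.0)) (288, 178, 33, 20, (29.0, 47.5))
top0 green (328, 178, 33, 22, (69.01994323730469, 48.481536865234375)) (327, 179, 34, 21, (68.84040832519531, 49.19202423095703))Traceback (most recent call last):
  File "<stdin>", line 9, in <module>
  File "<stdin>", line 6, in lids
ValueError: max() iterable argument is empty
```

The boxes are back within about half a pixel in the top view; the arm blocks the side view. I'll regrip the bar.

>>> send_rows(commands=[0,-0.0008,-0.03,0,0,0,0,0,-0.04,0,0,0,0,0,-0.04,0,0,0,0,0,-0.02,0,0,0,0,0,-0.0085,0,0,0,0,0,-0.002,0,0,0,0,0,0,0,0,0,0,0,0,0,0,0])

```text
time_s: 56.58
tool_pos: [0.4333, -0.4308, 0.0395]
orientation: [3.14, 0.028, 0.002]
ft_force: [-0.2, 0.4, -0.6]
width: 0.0342
gripper_force: 0.0
```

>>> send_rows(commands=[0,0,0,0,0,0,0,0,0,0,0,0,0,0,0,0,0,0,0,0,0,0,0,0], gripper=0.005, force=35)

```text
time_s: 57.08
tool_pos: [0.433, -0.4304, 0.0386]
orientation: [-3.141, -0.028, 0.0]
ft_force: [-0.4, 1.9, 2.3]
width: 0.0138
gripper_force: 35.0
```

```bash
python3 - <<'E'
from h import *
st()
E
```

```text
t 57.08 pos [ 0.433  -0.4304  0.0386] psi -88.97 tilt 0.01 q [-0.86  0.65  1.6   0.    0.89  0.69] F [-0.4  1.9  2.3] w 0.0138
```

>>> send_rows(commands=[0,0,0.01,0,0,0,0,0,0.03,0,0,0,0,0,0.045,0,0,0,0,0,0.045,0,0,0,0,0,0.015,0,0,0,0,0,0,0,0,0])

```text
time_s: 57.82
tool_pos: [0.433, -0.4305, 0.1836]
orientation: [3.141, 0.028, 0.001]
ft_force: [-0.6, -0.8, -1.9]
width: 0.014
gripper_force: 35.0
```

>>> send_rows(commands=[0.00503,0.0348,0,0,0,0.1289,0.00503,0.0348,0,0,0,0.1289,0.00503,0.0348,0,0,0,0.1289,0.00503,0.0348,0,0,0,0.1289,0.00503,0.0348,0,0,0,0.1289,0.00503,0.0348,0,0,0,0.1289,0.00503,0.0348,0,0,0,0.1289,0.00503,0.0348,0,0,0,0.1289,0.00503,0.0348,0,0,0,0.1289,0.00503,0.0348,0,0,0,0.1289,0.00503,0.0348,0,0,0,0.1289,0.00503,0.0348,0,0,0,0.1289])

```text
time_s: 59.32
tool_pos: [0.4924, -0.0116, 0.1815]
orientation: [-2.222, -2.218, 0.003]
ft_force: [0.3, -0.3, -2.6]
width: 0.0139
gripper_force: 35.0
```

>>> send_rows(commands=[0,0,0,0,0,0,0,0,0,0,0,0,0,0,-0.03,0,0,0,0,0,-0.02,0,0,0,0,0,0,0,0,0,0,0,0,0,0,0])

```text
time_s: 60.08
tool_pos: [0.4936, -0.0134, 0.1341]
orientation: [2.229, 2.213, 0.0]
ft_force: [-0.1, -0.2, -1.1]
width: 0.0138
gripper_force: 35.0
```

```bash
python3 - <<'E'
from h import *
st()
E
```

```text
t 60.08 pos [ 0.4936 -0.0134  0.1341] psi -0.41 tilt 0.03 q [-0.12  0.33  1.86 -0.    0.96 -0.11] F [-0.1 -0.2 -1.1] w 0.0138
```

>>> send_rows(commands=[0,0.0004,-0.015,0,0,0.001,0,0,-0.015,0,0,0,0,0,-0.01,0,0,0,0,0,-0.01,0,0,0,0,0,-0.008,0,0,0,0,0,-0.005,0,0,0,0,0,0,0,0,0,0,0,0,0,0,0])

```text
time_s: 61.08
tool_pos: [0.4936, -0.0124, 0.0708]
orientation: [2.227, 2.216, 0.001]
ft_force: [0.5, 0.5, -1.6]
width: 0.0135
gripper_force: 35.0
```

>>> send_rows(commands=[0,0,-0.003,0,0,0,0,0,-0.002,0,0,0,0,0,-0.0015,0,0,0,0,0,0,0,0,0,0,0,0,0,0,0])

```text
time_s: 61.7
tool_pos: [0.4933, -0.0124, 0.0646]
orientation: [2.227, 2.216, -0.0]
ft_force: [-4.0, -0.1, 8.3]
width: 0.0138
gripper_force: 35.0
```

The bar seated at the expected height. I'll release it, back away, and check.

>>> send_rows(commands=[0,0,0,0,0,0,0,0,0,0,0,0,0,0,0,0,0,0,0,0,0.02,0,0,0,0,0,0.04,0,0,0,0,0,0.05,0,0,0,0,0,0.03,0,0,0,0,0,0,0,0,0], gripper=0.034)

```text
time_s: 62.7
tool_pos: [0.4944, -0.0125, 0.2058]
orientation: [2.225, 2.214, 0.004]
ft_force: [0.7, 0.7, -0.7]
width: 0.0341
gripper_force: 0.0
```

>>> send_rows(commands=[-0.02,0.04,0,0,0,0,-0.02,0.05,0,0,0,0,-0.02,0.05,0,0,0,0,-0.02,0.05,0,0,0,0,-0.02,0.05,0,0,0,0,-0.02,0.05,0,0,0,0,-0.02,0.05,0,0,0,0,-0.02,0.05,0,0,0,0,0,0,0,0,0,0,0,0,0,0,0,0])

```text
time_s: 63.95
tool_pos: [0.3331, 0.3768, 0.2029]
orientation: [2.226, 2.216, -0.003]
ft_force: [0.2, 0.6, 0.0]
width: 0.0339
gripper_force: 0.0
```

```bash
python3 - <<'E'
from h import *
st()
snap('top','t8'); snap('side','s8')
P=lambda f,r:cv2.resize(cv2.imread(f'pics/{f}.png')[r[0]:r[1],r[2]:r[3]],(400,290),interpolation=2)
A=(140,228,265,386);B=(130,250,230,395)
cv2.imwrite('pics/c12.png',np.vstack([np.hstack([P('top0',A),P('t8',A)]),np.hstack([P('side0',B),P('s8',B)])]))
E
```

```text
t 63.95 pos [0.3331 0.3768 0.2029] psi -0.26 tilt 0.12 q [ 0.75  0.26  1.76 -0.    1.13  0.76] F [0.2 0.6 0. ] w 0.0339
```

View pics/c12.png

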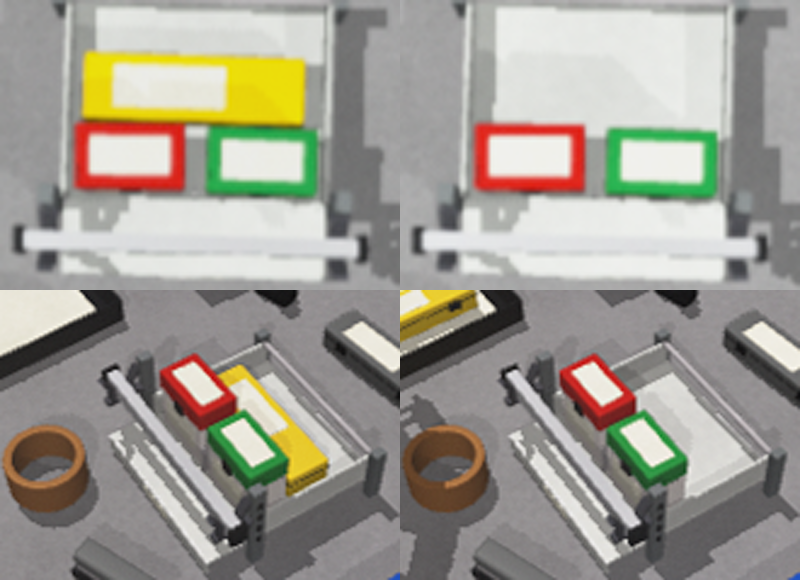

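The before and after views match: red and green are in their own bays, the bar lies in both brackets, and the tape and stapler haven't moved. I'll hand it in.

```bash
python3 -c "
from plant import r
print(r.job_done())"
```

```text
the job is handed in; nothing more can be done
None
```

The job is handed in at about 64 s: the yellow case lies flat in the black tray, both boxes are back in their own bays to within about 1–2 mm, the bar sits in both brackets, and the tape roll and stapler were not touched.

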